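# Hold the raking-light lid at its set angle over a dish

### The arm

A 6-joint arm with a two-finger parallel gripper is mounted at the origin on a cart in front of the work surface, level with it; the furniture and walls round the work are solid. World frame = base frame: x ahead of the robot, y to its left, z up, the work surface at z = 0. Lengths are in m, angles in degrees, forces in N, time in s.
With the tool pointing down it reaches from about 0.4 to 0.825 m from the base axis. Payload 7 kg.
Tool frame: the origin (TCP) lies midway between the tips of the shut fingers; the grasp point (between the pads) lies 19 mm behind it; z points along the fingers, y is the line along which they close (so a half turn about z gives the same grasp; the last joint's range is limited). The gripper opens to 88 mm and grips with 3 to 60 N. Pads are 19 mm wide; open, the fingers measure 130 mm over their backs; the gripper's body (78 mm by 193 mm) begins 47 mm behind the grasp point.
Start: joints at [-57.004, 20.546, 0.682, 0, -70.136, -16.507], TCP at [0.192, -0.647, 0.227] pointing down, gripper open.
Joint ranges: [-176.03, 176.03], [-82.01, 121.73], [-58.28, 71.71], [-173.87, 95.51], [-174.79, -0.11], [-173.66, 173.66]. Speed limits (degrees/s): [136.94, 136.94, 172.46, 180, 180, 180].

### API

Orientations are given as [roll, pitch, yaw] about the fixed x, y, z axes, in that order (R = Rz(yaw) Ry(pitch) Rx(roll)).
In Python, from plant import ctrl gives the robot as it stands. The module is installed in compiled form; this text tells all that it offers.
- The arm moves only by the tool send_rows, never from a script. Its argument "plan" is a list that holds one entry, the list of rows, each a list of 6 numbers: the shift along the tool's x, y, z in fractions of the full range, 1 being 60 cm, then the turn, a rotation vector about the tool's x, y, z in parts of the range, where 1.0 means 90 degrees. A call has 1 to 8 rows; each row is the pose to reach, as a shift and turn from the pose commanded when the call began, along the tool's axes at that moment; what a row does not reach only later rows make up. A row lasts 1/12 s, in which the tool goes at most 41.7 mm and 7.16 degrees, less where a joint would pass 70% of its speed; a pose out of reach is approached as far as the arm can. Shift and turn numbers lie between -1 and 1, and a call with a number outside is refused. A call with a gripper value outside its range is refused whole. "fingers" is the opening, from 0 (shut) to 1 (fully open), set as the call begins (left out, the last holds). The fingers move at their own pace and stop on an object; the grip force is fixed at half the most. Time passes only in rows, so rows that repeat a pose let the fingers close. It gives the time, the measured TCP pose, the force, the opening and the grip force at its end, in the units of the state.
- ctrl.get_obs(): the state, without advancing time (a new reading comes with each control period).
- ctrl.snapshot(name): name is "side" or "top"; returns a dict with "img" (420x560x3 uint8, red, green, blue), "K" (3x3 intrinsics, pixels), "k1" (the pictures are not rectified: a ray, as slopes to the right and down, at radius r is drawn at 1 + k1 r^2 times it, then the intrinsics apply), "pose" (4x4, takes a point from camera to world coordinates). Camera axes: x right, y down, z forward; pixel columns grow to the right and rows downward; lengths in m; the calibration is good to about 2 mm. A picture is of the moment at which its call begins. There is no depth.
- ctrl.close_job(): hands the job in; it is judged then, once.
The state is a dict: "clock": time; "joint_pos": joint angles; "qvel": joint speeds; "tau": joint torques, N m; "tool_pos": TCP position; "orientation": TCP orientation; "force": force on the tool from outside, world axes, zero at the start; "moment": the same for the moment, N m; "opening": finger opening in m; "gripper_force": force on a finger pad.
Only numpy, scipy, OpenCV 4.12 (cv2) and the standard library are available. Lean on these libraries where they do the work, as an engineer would, in place of code of your own. Each camera call takes 0.05 s, during which the arm holds its last target. There are 200 camera calls.

### The job

Get the lidded petri dish ready for inspection under raking light: with the lamp box's lid still shut, slide the dish flat along the bench, without lifting it, until it is fully home against both arms of the dark V locator in front of the lamp box. Then lift and hold the box's sprung lid, which has a bar handle, so far that the red pointer on the lid's left flank stands at the orange index clip on the angle quadrant, and finish while still holding the lid steady there, because it springs shut as soon as it is let go. Leave the index clip as it is set, and leave the timer, the vial and the hand lens where they are.

Things in the scene. Friction and masses are not known exactly. Their poses are not given: they have to be found in the camera images.
- lamp_box: white raking-light lamp box fixed to the bench, 150 (x) x 180 (y) x 60 mm high without its lid; origin: centre of its underside on the bench. Its x axis points from its front (robot side) to its back, y to its left, z up. A dark steel V locator stands on the bench before its front, opening toward -x (see dish_spot)
- dish_spot (a point): bench point where the dish's centre is when it touches both arms of the V; at (-135, 0, 0) mm in the lamp box's frame, same axes. The V is 11 mm high, its two straight 38 mm arms are 8 mm thick at 100 degrees to each other, outer ends at x = -118, y = +-29 mm of the lamp box. The dish is pushed into it along +x
- petri_dish: loose round lidded petri dish with a brown ground sample, 62 mm over its thin rim (solid body 57 mm across), 12 mm high, about 50 g; origin: centre of its underside, z up. It stands on the bench left or right of the V, 100 to 140 mm off the V's middle line and 30 to 45 mm nearer the robot than the spot
- lamp_lid (a joint): angle (rad) of the white lamp lid (148 mm deep, 182 wide, 16 thick): 0 shut (level), grows as its front edge rises, end stop 1.2. The hinge runs along the lamp box's y at its back. A spring always pulls it shut: torque about 0.8 x (angle + 0.45) N m, plus the lid's weight (0.3 kg): about 4 N at the handle at first, 8 N at 0.9 rad
- lid_hinge (a point): point in the middle of the lid's hinge axis, at (70, 0, 62) mm in the lamp box's frame; axes as the lamp box; it does not move with the lid
- lid_handle (a point): middle of the lid's steel bar handle: a round 12 mm bar, 86 mm long along the lamp box's y, on two posts above the lid's front edge. On the shut lid at (-132, 0, +50) mm from the hinge (112 mm above the bench), 34 mm above the lid's top; it turns with the lid about the hinge, its axes too (x along the lid toward the hinge)
- pointer_tip (a point): tip of the red pointer on the lid's left flank (+y side), 109 mm from the hinge axis; it turns with the lid, its axes are the lid's
- index (a joint): angle (rad) at which the orange index clip is set on the aluminium quadrant, measured like the lid's: when the lid's angle equals this value the pointer is at the middle of the index. Held by friction; between 0.62 and 0.92
- index_mark (a point): middle of the inner edge of the orange index clip (16 mm wide along the arc), 112.5 mm from the hinge axis, on the quadrant at the lamp box's left flank (+y side); axes turned like those of a lid at the index angle. The clip and its black thumb screw stand out to y = +114 mm of the lamp box, the quadrant reaches 175 mm above the bench
- timer: white bench timer with three keys, 60 x 66 x 19 mm, loose bystander on the other side of the V from the dish; origin: centre of its underside
- vial: upright sample vial with green cap, 23 mm across, 51 mm high, loose bystander to the right of the lamp box; origin: centre of its underside
- lens: hand lens lying flat, 44 x 83 x 9 mm, loose bystander at the right front of the bench; origin: centre of its underside
Mind the look-alikes: they are no part of the job. Leave any blue or pink look-alike of the petri_dish alone.

How it is judged:
By the outcome, as a careful person would: the job done as asked, in the order asked, and still so for the second after the job is handed in, while the arm keeps its last pose, push and grip.
It also fails if it takes over 58 s, if anything falls off the work surface, if the arm or the gripper's body presses on something with over 40 N, if the wrist force passes 120 N, or if a joint passes its speed limit or range.

## Working session

There is one attempt and no reset: what is moved stays moved. The work goes in short steps, Python scripts to look and compute and a tool call to move; the robot and the scene stay as the last step left them, time stands still between calls to the robot, and variables do not carry over. Pictures are saved under pics/ and viewed, at most 12 in all, crops included, and the job is handed in when it is done.

Besides the shell and the picture viewer there is one more tool, called as name(argument=value, ...) on one line, values as JSON. send_rows: Moves the arm, as the interface text tells. Its arguments: {"type":"object","properties":{"plan":{"type":"array","items":{"type":"array","items":{"type":"array","items":{"type":"number"}}}},"fingers":{"type":"number"}},"required":["plan"]}

```bash
mkdir -p pics; python3 - <<'E'
from plant import ctrl
import cv2,numpy as np
for n in("side","top"):
    s=ctrl.snapshot(n); cv2.imwrite(f"pics/{n}0.png",s["img"][:,:,::-1]); print(n,s["K"].tolist(),s["k1"],np.round(s["pose"],4).tolist())
print(ctrl.get_obs())
E
```

```text
side [[438.21938584150814, 0.0, 268.9616265352389], [0.0, 438.21938584150814, 202.81501513305966], [0.0, 0.0, 1.0]] 0.04382769522130697 [[0.9651, -0.1, 0.2421, 0.3439], [-0.2613, -0.4312, 0.8636, -0.958], [0.0181, -0.8967, -0.4423, 0.5124], [0.0, 0.0, 0.0, 1.0]]
top [[413.00848284952457, 0.0, 279.2458547980107], [0.0, 413.00848284952457, 212.32368801275766], [0.0, 0.0, 1.0]] -0.002295618543115232 [[0.0182, -0.9887, 0.1488, 0.4425], [-0.9997, -0.0156, 0.0181, -0.157], [-0.0156, -0.1491, -0.9887, 1.0504], [0.0, 0.0, 0.0, 1.0]]
{'clock': 0.1, 'joint_pos': array([-5.70048492e+01,  2.05863344e+01,  6.39780539e-01, -1.79448286e-02,
       -7.01364370e+01, -1.65062300e+01]), 'qvel': array([-0.02541491,  0.04901843,  0.17922539,  0.07940063, -0.05556051,
       -0.05918767]), 'tau': array([-2.48663673e-03, -5.84164381e+01,  2.93748665e+01,  7.01536149e+00,
        1.01639368e-02, -7.06188030e-05]), 'tool_pos': array([ 0.19142953, -0.6468315 ,  0.22573273]), 'orientation': array([ 1.79915636e+02, -7.40641680e-03, -1.63517183e+02]), 'force': array([ 0.71795337, -0.60000528, -0.20272526]), 'moment': array([0.03542683, 0.00096297, 0.01006796]), 'gripper_force': 0.0, 'opening': 0.08762940956921021}
```

View pics/top0.png

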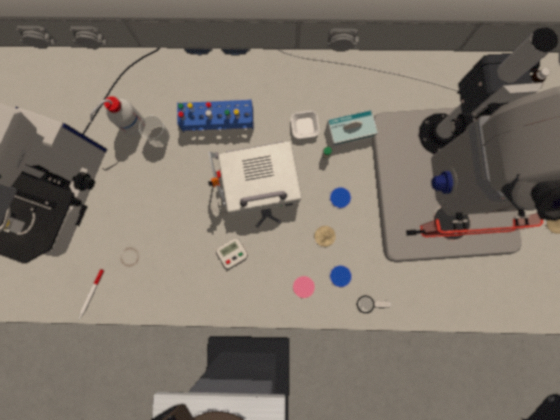

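View pics/side0.png

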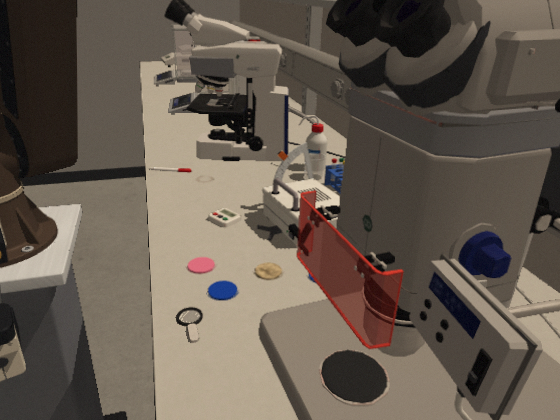

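The top view shows the dish (brown) at about (325,236), the V at (267,216), the handle at (264,198), the timer at (231,253), blue discs at (340,197) and (341,276), and a pink one at (303,287). The index clip is near (214,182). In the side view, the clip is at about (283,156) and the dish at (268,270).

```bash
cat > h.py <<'E'
import cv2,numpy as np
from plant import ctrl
def ray(s,px):
    u=cv2.undistortPoints(np.array([[px]],float),s["K"],np.array([s["k1"],0,0,0.]))[0,0]
    return s["pose"][:3,3],s["pose"][:3,:3]@np.array([u[0],u[1],1.])
def onz(s,px,z):
    o,d=ray(s,px); return o+d*(z-o[2])/d[2]
def proj(s,P):
    T=np.linalg.inv(s["pose"]); r,_=cv2.Rodrigues(T[:3,:3])
    return cv2.projectPoints(np.atleast_2d(np.array(P,float)),r,T[:3,3],s["K"],np.array([s["k1"],0,0,0.]))[0][:,0]
def blobs(m,mn=15):
    n,l,st,c=cv2.connectedComponentsWithStats(m.astype(np.uint8))
    return [(c[i],st[i]) for i in range(1,n) if st[i][4]>=mn]
def crop(s,name,x0,y0,x1,y1,k):
    cv2.imwrite("pics/"+name,cv2.resize(s["img"][y0:y1,x0:x1,::-1],None,fx=k,fy=k,interpolation=cv2.INTER_CUBIC))
E
python3 - <<'E'
from h import *
s=ctrl.snapshot("top"); crop(s,"t1.png",195,130,355,250,5)
w=ctrl.snapshot("side"); crop(w,"s1.png",200,130,340,235,5)
for n,q in(("top",s),("side",w)):
    h=cv2.cvtColor(q["img"],cv2.COLOR_RGB2HSV); H,S,V=[h[...,i].astype(int) for i in range(3)]
    for nm,m in(("brown",(H>12)&(H<28)&(S>75)&(V>80)),("orange",(H<16)&(S>150)&(V>110)),("red",((H<5)|(H>172))&(S>140)&(V>80))):
        print(n,nm,[(c.round(1).tolist(),st.tolist()) for c,st in blobs(m,6)][:14])
E
```

```text
top brown [([189.5, 104.8], [187, 102, 6, 6, 24]), ([236.0, 111.5], [234, 109, 5, 6, 26]), ([215.3, 182.0], [214, 180, 4, 5, 9]), ([553.6, 225.5], [547, 219, 13, 14, 147]), ([7.2, 223.6], [5, 220, 5, 8, 25]), ([324.5, 235.8], [314, 226, 21, 21, 334]), ([209.1, 416.8], [207, 414, 5, 6, 17]), ([217.4, 416.5], [213, 414, 10, 6, 24]), ([201.8, 418.0], [196, 416, 11, 4, 20])]
top orange [([111.7, 102.8], [104, 97, 16, 14, 100]), ([216.0, 179.0], [211, 171, 9, 15, 66]), ([452.2, 230.5], [436, 219, 49, 18, 209]), ([540.2, 222.2], [537, 219, 6, 7, 12]), ([512.8, 226.9], [486, 220, 50, 11, 91]), ([428.6, 235.2], [423, 235, 13, 2, 16]), ([98.5, 276.3], [95, 270, 8, 14, 47])]
top red [([112.5, 104.3], [104, 97, 16, 15, 174]), ([208.2, 104.3], [207, 103, 4, 4, 12]), ([180.6, 113.9], [179, 112, 4, 5, 19]), ([218.3, 173.9], [217, 171, 4, 7, 20]), ([472.9, 229.8], [422, 219, 121, 18, 522]), ([421.4, 227.7], [421, 226, 2, 4, 7]), ([227.7, 261.6], [226, 260, 4, 4, 9]), ([98.4, 276.5], [94, 270, 9, 14, 54])]
side brown [([210.6, 88.1], [207, 87, 9, 3, 16]), ([343.6, 161.7], [343, 160, 2, 4, 7]), ([11.1, 194.7], [0, 186, 23, 17, 155]), ([26.5, 244.6], [22, 242, 12, 5, 17]), ([12.7, 248.9], [7, 247, 11, 5, 17]), ([0.0, 254.0], [0, 251, 1, 7, 7]), ([268.0, 270.8], [255, 262, 27, 18, 376])]
side orange [([318.6, 126.0], [312, 123, 11, 9, 33]), ([282.4, 155.2], [278, 151, 10, 9, 50]), ([185.0, 169.6], [178, 169, 13, 3, 23]), ([343.4, 267.2], [297, 190, 107, 159, 1211]), ([214.3, 213.4], [213, 213, 4, 2, 7]), ([309.6, 240.7], [305, 225, 9, 27, 107])]
side red [([254.2, 39.8], [250, 39, 10, 2, 12]), ([317.0, 127.5], [312, 123, 11, 10, 85]), ([333.9, 160.4], [332, 159, 5, 4, 14]), ([184.1, 169.9], [178, 168, 13, 4, 39]), ([345.6, 265.2], [297, 190, 107, 159, 1898]), ([214.8, 213.6], [213, 213, 5, 2, 9]), ([337.2, 239.9], [336, 238, 3, 5, 8]), ([382.0, 324.5], [378, 320, 9, 11, 27]), ([378.4, 335.3], [377, 333, 3, 6, 9])]
```

View pics/t1.png

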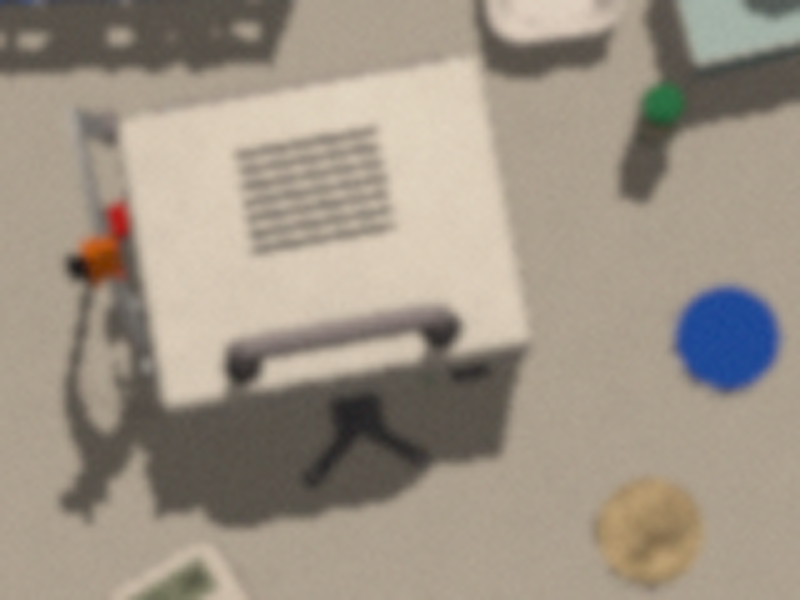

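View pics/s1.png

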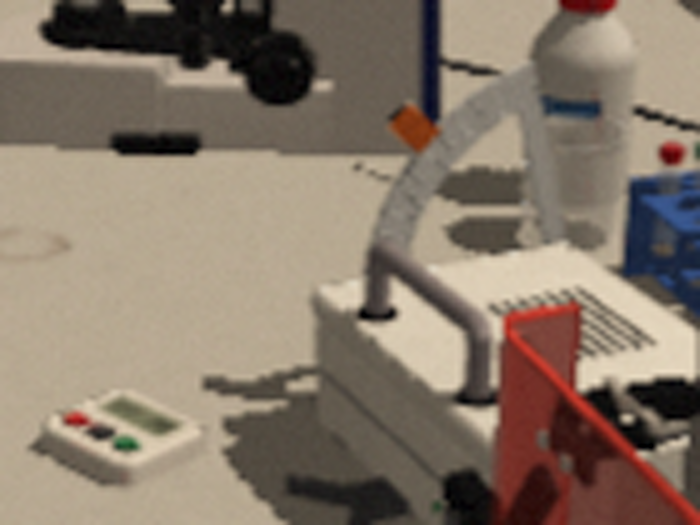

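Crop readings, as crop px/5 plus offset. Top: lid corners BL (122,120), BR (475,57), FR (528,343), FL (165,407); bar from (240,345) to (440,315); V arm ends (310,482) and (425,460). Side: orange clip body centred at (413,127), with its inner edge on the arc's right.

```bash
cat >> h.py <<'E'
def c2p(c,off,k): return (np.array(c,float)+.5)/k-.5+off
E
python3 - <<'E'
from h import *
s=ctrl.snapshot("top");w=ctrl.snapshot("side")
t=lambda c,z: onz(s,c2p(c,[195,130],5),z)
BL,BR,FR,FL=[t(c,.078) for c in((122,120),(475,57),(528,343),(165,407))]
print("lid",[p.round(4)[:2].tolist() for p in(BL,BR,FR,FL)])
fx=(BL+BR-FL-FR)/2; ly=(BL+FL-BR-FR)/2; print("depth,width",np.linalg.norm(fx),np.linalg.norm(ly))
yaw=np.angle((fx[0]/148+ly[1]/182)+1j*(fx[1]/148-ly[0]/182)); print("yaw",np.degrees(yaw))
R=np.array([[np.cos(yaw),-np.sin(yaw)],[np.sin(yaw),np.cos(yaw)]])
C=((BL+BR+FR+FL)/4)[:2]; print("lidcentre",C)
h=(t((240,345),.112)+t((440,315),.112))[:2]/2; v=(t((310,482),.011)+t((425,460),.011))[:2]/2
print("handle",h,"-> origin",h-R@[-.062,0]); print("V ends mid",v,"-> origin",v-R@[-.118,0])
print("lid-> origin",C-R@[-.004,0])
# side view rays for lid corners/handle
q=lambda c,z: onz(w,c2p(c,[200,130],5),z)
print("side FL corner",q((313,297),.078)[:2],"handle mid",q((430,290),.112)[:2], "BL",q((560,247),.078)[:2])
d=onz(s,(324.5,235.8),.010);e=onz(w,(268,270.8),.010);print("dish",d,e)
np.save("box.npy",[*C,yaw])
for nm,px in(("timer",(231,253)),("blue1",(340,197)),("blue2",(341,276)),("pink",(303.5,287))): print(nm,onz(s,px,.01)[:2].round(3))
E
```

```text
lid [[0.7313, 0.0104], [0.7655, -0.1613], [0.6238, -0.1887], [0.59, -0.0158]]
depth,width 0.1440261707888467 0.1755924571148235
yaw 10.935681803429206
lidcentre [ 0.67765272 -0.08886358]
handle [ 0.62220408 -0.10061451] -> origin [ 0.68307821 -0.08885268]
V ends mid [ 0.56901153 -0.1102558 ] -> origin [ 0.68486874 -0.08787038]
lid-> origin [ 0.68158009 -0.08810475]
side FL corner [ 0.58545922 -0.03390983] handle mid [ 0.61921132 -0.11055466] BL [ 0.72241786 -0.00265133]
dish [ 0.54097192 -0.25318062  0.01      ] [ 0.53793163 -0.26880628  0.01      ]
timer [ 0.494 -0.018]
blue1 [ 0.641 -0.293]
blue2 [ 0.441 -0.294]
pink [ 0.413 -0.201]
```

Units first: shifts go in shares of 60 cm and turns go in shares of 90 degrees. So -21.6 cm / 60 = -0.36, 5.6 cm / 60 = 0.0933.

send_rows(plan=[[[-0.025, 0.02, 0, 0, 0, 0], [-0.0667, 0.0567, 0, 0, 0, 0], [-0.1117, 0.0933, 0, 0, 0, 0], [-0.1617, 0.135, 0, 0, 0, 0], [-0.2117, 0.1767, 0, 0, 0, 0], [-0.2617, 0.2183, 0, 0, 0, 0], [-0.3117, 0.26, 0, 0, 0, 0], [-0.36, 0.3, 0, 0, 0, 0]]])

```text
clock: 0.97
tool_pos: [0.3483, -0.4116, 0.2268]
orientation: [-180.0, 0.0, -163.5]
force: [1.2, -0.1, -0.5]
opening: 0.0875
gripper_force: 0.0
```

Converted, -10.2 cm / 60 = -0.17, -9.6 cm / 60 = -0.16, 5.6 degrees / 90 = 0.0622.

send_rows(plan=[[[-0.045, 0.0383, 0, 0, 0, 0.0111], [-0.09, 0.075, 0, 0, 0, 0.0333], [-0.1333, 0.11, 0, 0, 0, 0.05], [-0.16, 0.1333, 0, 0, 0, 0.0622], [-0.17, 0.14, 0, 0, 0, 0.0622], [-0.17, 0.14, 0, 0, 0, 0.0622]]])

```text
clock: 1.47
tool_pos: [0.4225, -0.3026, 0.2267]
orientation: [-180.0, 0.0, -168.9]
force: [-0.4, -0.2, 0.1]
opening: 0.0878
gripper_force: 0.0
```

```bash
python3 - <<'E'
from h import *
s=ctrl.snapshot("top");w=ctrl.snapshot("side");o=ctrl.get_obs();p=o["tool_pos"]
print(o["clock"],p,o["orientation"],proj(s,p),proj(w,p))
im=np.hstack([cv2.resize(q["img"][y0:y0+150,x0:x0+130],None,fx=3,fy=3,interpolation=cv2.INTER_CUBIC) for q,x0,y0 in((s,*(proj(s,p)[0]-[65,75]).astype(int)),(w,*(proj(w,p)[0]-[65,75]).astype(int)))])
print((proj(s,p)[0]-[65,75]).astype(int),(proj(w,p)[0]-[65,75]).astype(int))
cv2.imwrite("pics/c2.png",im[:,:,::-1])
E
```

```text
1.5667 [ 0.42138416 -0.30401522  0.22656314] [-1.79998772e+02 -1.09285724e-02 -1.69045511e+02] [[360.63704281 286.84514417]] [[206.40196057 182.17702025]]
[295 211] [141 107]
```

View pics/c2.png

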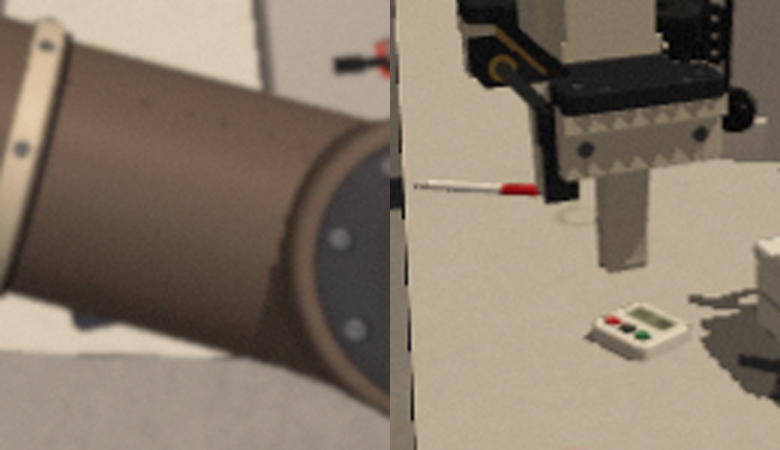

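The right half (side camera) shows the near finger's tip, bottom centred at crop (232,268), which is px (218,196). In the top view the arm hides the gripper.

```bash
python3 - <<'E'
from h import *
s=ctrl.snapshot("top");w=ctrl.snapshot("side");o=ctrl.get_obs();p=o["tool_pos"]
yb=np.array([-.19,.98,0]);xb=np.array([.98,.19,0])
for d in(.044,.065): 
    for e in(-.0095,.0095): print(d,e,proj(w,p-d*yb+e*xb)[0])
yaw=np.radians(10.9);R=np.array([[np.cos(yaw),-np.sin(yaw)],[np.sin(yaw),np.cos(yaw)]]);O=np.array([.683,-.0885])
for nm,b in(("FL",(-.078,.091,.078)),("BL",(.07,.091,.078)),("handleL",(-.062,.043,.112)),("handleR",(-.062,-.043,.112))):
    P=np.r_[O+R@b[:2],b[2]]; print(nm,proj(w,P)[0],proj(s,P)[0])
# mutual: rays
for nm,a,b in(("FL",c2p((165,407),[195,130],5),c2p((313,297),[200,130],5)),("BL",c2p((122,120),[195,130],5),c2p((560,247),[200,130],5)),("dish",(324.5,235.8),(268,270.8)),("clip",c2p((97,260),[195,130],5),c2p((413,127),[200,130],5))):
    o1,d1=ray(s,a);o2,d2=ray(w,b);t=np.linalg.lstsq(np.c_[d1,-d2],o2-o1,rcond=None)[0]
    A=o1+t[0]*d1;B=o2+t[1]*d2; print(nm,((A+B)/2).round(4),"gap",(A-B).round(4))
E
```

```text
0.044 -0.0095 [209.63246203 193.93638422]
0.044 0.0095 [221.32594955 191.82856858]
0.065 -0.0095 [214.30682479 199.39557987]
0.065 0.0095 [226.23974082 197.16991037]
FL [261.64901308 185.53563621] [226.76992054 211.33765538]
BL [313.79183919 176.0831277 ] [217.54451957 152.31334429]
handleL [276.81096038 178.74203037] [244.11329025 198.81563821]
handleR [294.78949727 193.03253216] [280.7438834  192.45290298]
FL [ 0.591  -0.0144  0.0689] gap [ 0.0009 -0.0002  0.0001]
BL [0.7308 0.0121 0.0716] gap [ 0.0046 -0.0013  0.0011]
dish [ 0.542  -0.2542 -0.0007] gap [-0.0001  0.     -0.    ]
clip [0.646  0.0077 0.1445] gap [ 0.0006 -0.0001  0.0001]
```

Converted, 16.7 cm / 60 = 0.2783, 15 cm / 60 = 0.25.

send_rows(plan=[[[-0.03, 0.0067, 0.0083, 0, 0, 0], [-0.075, 0.0133, 0.0417, 0, 0, 0], [-0.12, 0.0217, 0.0917, 0, 0, 0], [-0.1633, 0.03, 0.1467, 0, 0, 0], [-0.1917, 0.035, 0.2, 0, 0, 0], [-0.21, 0.0367, 0.25, 0, 0, 0], [-0.21, 0.0367, 0.2783, 0, 0, 0], [-0.21, 0.0367, 0.2783, 0, 0, 0]]])

```text
clock: 2.33
tool_pos: [0.5386, -0.2582, 0.0544]
orientation: [179.8, -0.4, -169.2]
force: [-0.2, -0.7, -0.1]
opening: 0.0877
gripper_force: 0.0
```

```bash
python3 - <<'E'
from h import *
w=ctrl.snapshot("side");o=ctrl.get_obs();p=o["tool_pos"]
print(o["clock"],p,proj(w,p))
yb=np.array([-.19,.98,0]);xb=np.array([.98,.19,0])
for d in(-.065,-.044,.044,.065): print(d,[proj(w,p-d*yb+e*xb)[0].round(1) for e in(-.0095,.0095)])
crop(w,"d1.png",200,170,340,275,5)
E
```

```text
2.3833 [ 0.53956071 -0.25871249  0.0570825 ] [[267.87742654 247.66324185]]
-0.065 [array([249.9, 233.3]), array([258.3, 231.4])]
-0.044 [array([254.1, 238.1]), array([262.6, 236.1])]
0.044 [array([273.7, 260.3]), array([282.7, 258. ])]
0.065 [array([278.8, 266.2]), array([288. , 263.7])]
```

View pics/d1.png

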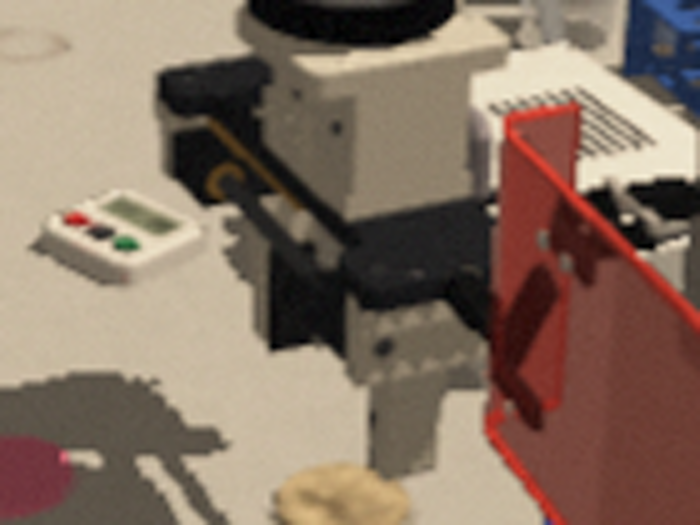

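The side view shows the near finger tip spanning cols 274–287 at row 265. That matches the projection, so I'll trust the side camera. The dish is at (268,271), right under the TCP.

Converted, 5.3 cm / 60 = 0.0883, 4.8 cm / 60 = 0.08.

send_rows(plan=[[[0, -0.0017, 0.0167, 0, 0, 0], [0, -0.0033, 0.0333, 0, 0, 0], [0, -0.0033, 0.05, 0, 0, 0], [0, -0.0033, 0.0667, 0, 0, 0], [0, -0.0033, 0.08, 0, 0, 0], [0, -0.0033, 0.0883, 0, 0, 0], [0, -0.0033, 0.0883, 0, 0, 0], [0, -0.0033, 0.0883, 0, 0, 0]]])

```text
clock: 3.05
tool_pos: [0.5414, -0.2604, 0.0064]
orientation: [180.0, -0.0, -169.1]
force: [1.0, 0.7, 0.7]
opening: 0.0876
gripper_force: 0.0
```

send_rows(plan=[[[0, 0, 0.0033, 0, 0, 0], [0, 0, 0.005, 0, 0, 0], [0, 0, 0.005, 0, 0, 0], [0, 0, 0.005, 0, 0, 0], [0, 0, 0.005, 0, 0, 0], [0, 0, 0.005, 0, 0, 0], [0, 0, 0.005, 0, 0, 0], [0, 0, 0.005, 0, 0, 0]]], fingers=0.6)

```text
clock: 3.72
tool_pos: [0.5416, -0.2603, 0.0038]
orientation: [-180.0, 0.0, -169.1]
force: [-0.1, 1.2, 1.2]
opening: 0.0558
gripper_force: 30.0
```

```bash
python3 - <<'E'
from h import *
w=ctrl.snapshot("side");s=ctrl.snapshot("top");o=ctrl.get_obs();p=o["tool_pos"];print(o["clock"],p,o["opening"],o["gripper_force"],o["force"])
h=cv2.cvtColor(w["img"],cv2.COLOR_RGB2HSV); H,S,V=[h[...,i].astype(int) for i in range(3)]
print([(c.round(1),st) for c,st in blobs((H>12)&(H<28)&(S>75)&(V>80),60) if c[1]>230])
print("top sees dish at",onz(s,(324.5,235.8),.005),"side",onz(w,(268,270.8),.005))
E
```

```text
3.8167 [ 0.54160062 -0.26037286  0.00375778] 0.05604698455781293 30.000278055667877 [-0.0445333   0.86831374  2.25737491]
[(array([ 22.6, 247.9]), array([  0, 233,  51,  29, 305], dtype=int32)), (array([264.2, 272.1]), array([256, 264,  16,  18, 222], dtype=int32))]
top sees dish at [ 0.54144536 -0.2536428   0.005     ] side [ 0.53986289 -0.26194786  0.005     ]
```

The dish is gripped at 56 mm and moved about 6 mm toward -y as it centred, so the top-view positions are the right ones. Sliding to the V's middle line now.

Converted, 13 cm / 60 = 0.2167, 11.4 cm / 60 = 0.19.

send_rows(plan=[[[-0.0017, 0.0133, 0, 0, 0, 0], [-0.005, 0.04, 0, 0, 0, 0], [-0.0083, 0.07, 0, 0, 0, 0], [-0.0117, 0.1, 0, 0, 0, 0], [-0.015, 0.13, 0, 0, 0, 0], [-0.0183, 0.16, 0, 0, 0, 0], [-0.0217, 0.19, 0, 0, 0, 0], [-0.025, 0.2167, 0, 0, 0, 0]]])

```text
clock: 4.48
tool_pos: [0.5316, -0.1286, 0.0038]
orientation: [-180.0, 0.0, -169.1]
force: [-0.3, -0.5, 1.3]
opening: 0.0561
gripper_force: 30.0
```

send_rows(plan=[[[-0.0017, 0.0133, 0, 0, 0, 0], [-0.0017, 0.02, 0, 0, 0, 0], [-0.0017, 0.02, 0, 0, 0, 0]]])

```text
clock: 4.73
tool_pos: [0.5305, -0.1171, 0.0037]
orientation: [180.0, 0.0, -169.0]
force: [-0.5, 3.2, 3.6]
opening: 0.0559
gripper_force: 30.0
```

send_rows(plan=[[[0, 0, 0, 0, 0, 0], [0, 0, 0, 0, 0, 0], [0, 0, 0, 0, 0, 0], [0, 0, 0, 0, 0, 0], [0, 0, 0, 0, 0, 0]]], fingers=0.82)

```text
clock: 5.15
tool_pos: [0.5302, -0.1184, 0.0034]
orientation: [180.0, -0.0, -169.2]
force: [0.2, -0.0, -0.4]
opening: 0.0716
gripper_force: 0.0
```

Converted, 6 cm / 60 = 0.1, 5.5 cm / 60 = 0.0917.

send_rows(plan=[[[0, 0, -0.0167, 0, 0, 0], [0, 0, -0.0417, 0, 0, 0], [0, 0, -0.0583, 0, 0, 0], [0.0333, 0, -0.0633, 0, 0, 0], [0.0667, 0, -0.0633, 0, 0, 0], [0.0917, 0, -0.0633, 0, 0, 0], [0.1, 0, -0.0633, 0, 0, 0], [0.1, 0, -0.0633, 0, 0, 0]]])

```text
clock: 5.82
tool_pos: [0.4708, -0.1294, 0.0424]
orientation: [180.0, 0.0, -169.1]
force: [-0.1, -0.5, 0.3]
opening: 0.0722
gripper_force: 0.0
```

Converted, 3.8 cm / 60 = 0.0633, 3 cm / 60 = 0.05.

send_rows(plan=[[[0, 0, 0.0167, 0, 0, 0], [0, 0, 0.0333, 0, 0, 0], [0, 0, 0.05, 0, 0, 0], [0, 0, 0.0633, 0, 0, 0], [0, 0, 0.0633, 0, 0, 0], [0, 0, 0.0633, 0, 0, 0]]], fingers=0.45)

```text
clock: 6.32
tool_pos: [0.4718, -0.1292, 0.0033]
orientation: [-180.0, -0.0, -169.1]
force: [0.2, 0.3, 0.3]
opening: 0.0409
gripper_force: 0.0
```

```bash
python3 - <<'E'
from h import *
w=ctrl.snapshot("side");s=ctrl.snapshot("top");o=ctrl.get_obs();p=o["tool_pos"];print(o["clock"],p,o["opening"],o["force"])
h=cv2.cvtColor(w["img"],cv2.COLOR_RGB2HSV); H,S,V=[h[...,i].astype(int) for i in range(3)]
print([(c.round(1),onz(w,c,.005),st) for c,st in blobs((H>12)&(H<28)&(S>75)&(V>80),30) if c[1]>180 and c[0]>150])
a=cv2.resize(s["img"][170:270,215:345],None,fx=3,fy=3,interpolation=2);b=cv2.resize(w["img"][170:270,190:320],None,fx=3,fy=3,interpolation=2)
cv2.imwrite("pics/e1.png",np.hstack([a,b])[:,:,::-1])
E
```

```text
6.4167 [ 0.47209998 -0.12919887  0.00391972] 0.03984312777058438 [-0.59122667 -0.05027001 -0.10444022]
[(array([248.8, 237.9]), array([ 0.53094593, -0.12883615,  0.005     ]), array([237, 232,  24,  12, 221], dtype=int32))]
```

View pics/e1.png

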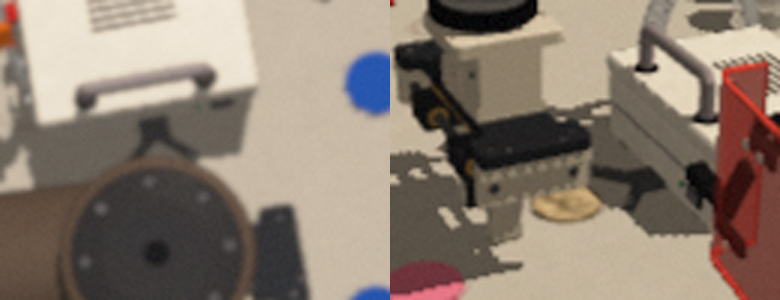

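The right half (side view) shows the dish at (249,238) just in front of the fingers, with the V behind it. The left half (top view) shows the V at crop (155,135) with the dish under the wrist. Pushing along +x.

Converted, -4.2 cm / 60 = -0.07, -4 cm / 60 = -0.0667.

send_rows(plan=[[[-0.0117, 0, 0, 0, 0, 0], [-0.0233, 0, 0, 0, 0, 0], [-0.035, 0, 0, 0, 0, 0], [-0.045, 0, 0, 0, 0, 0], [-0.0533, 0, 0, 0, 0, 0], [-0.0617, 0, 0, 0, 0, 0], [-0.0667, 0, 0, 0, 0, 0], [-0.07, 0, 0, 0, 0, 0]]])

```text
clock: 7.08
tool_pos: [0.513, -0.1212, 0.0034]
orientation: [180.0, -0.0, -169.1]
force: [-0.8, -0.1, 0.9]
opening: 0.0392
gripper_force: 0.4
```

Converted, -0.3 cm / 60 = -0.005, -0.2 cm / 60 = -0.0033.

send_rows(plan=[[[-0.0017, 0, 0, 0, 0, 0], [-0.0033, 0, 0, 0, 0, 0], [-0.005, 0, 0, 0, 0, 0], [-0.005, 0, 0, 0, 0, 0]]])

```text
clock: 7.42
tool_pos: [0.5158, -0.1207, 0.0036]
orientation: [-180.0, 0.0, -169.1]
force: [-0.2, -0.2, 0.3]
opening: 0.0396
gripper_force: 0.2
```

Converted, -0.2 cm / 60 = -0.0033, -0.1 cm / 60 = -0.0017.

send_rows(plan=[[[-0.0017, 0, 0, 0, 0, 0], [-0.0033, 0, 0, 0, 0, 0], [-0.0033, 0, 0, 0, 0, 0]]])

```text
clock: 7.67
tool_pos: [0.5179, -0.1203, 0.0036]
orientation: [-180.0, 0.0, -169.1]
force: [-0.6, -0.1, 0.4]
opening: 0.0391
gripper_force: 0.1
```

Converted, -0.2 cm / 60 = -0.0033, -0.1 cm / 60 = -0.0017.

send_rows(plan=[[[-0.0017, 0, 0, 0, 0, 0], [-0.0033, 0, 0, 0, 0, 0], [-0.0033, 0, 0, 0, 0, 0]]])

```text
clock: 7.92
tool_pos: [0.5198, -0.12, 0.0036]
orientation: [-180.0, 0.0, -169.1]
force: [0.1, -0.1, -0.1]
opening: 0.0398
gripper_force: 0.1
```

Converted, -0.2 cm / 60 = -0.0033, -0.1 cm / 60 = -0.0017.

send_rows(plan=[[[-0.0017, 0, 0, 0, 0, 0], [-0.0033, 0, 0, 0, 0, 0], [-0.0033, 0, 0, 0, 0, 0]]])

```text
clock: 8.17
tool_pos: [0.5207, -0.1198, 0.0033]
orientation: [180.0, -0.1, -169.1]
force: [-2.9, -1.0, 1.9]
opening: 0.0394
gripper_force: 1.7
```

Converted, -0.2 cm / 60 = -0.0033, -0.1 cm / 60 = -0.0017.

send_rows(plan=[[[-0.0017, 0, 0, 0, 0, 0], [-0.0033, 0, 0, 0, 0, 0], [-0.0033, 0, 0, 0, 0, 0]]])

```text
clock: 8.42
tool_pos: [0.5211, -0.1197, 0.003]
orientation: [180.0, -0.3, -169.2]
force: [-7.4, -1.7, 3.1]
opening: 0.0394
gripper_force: 3.6
```

Converted, -17 cm / 60 = -0.2833, -13 cm / 60 = -0.2167.

send_rows(plan=[[[0.0167, 0, 0, 0, 0, 0], [0.05, 0, 0, 0, 0, 0], [0.0833, 0, 0, 0, 0, 0], [0.1, 0, -0.0333, 0, 0, 0], [0.1083, 0, -0.0833, 0, 0, 0], [0.1167, 0, -0.15, 0, 0, 0], [0.1167, 0, -0.2167, 0, 0, 0], [0.1167, 0, -0.2833, 0, 0, 0]]])

```text
clock: 9.08
tool_pos: [0.4544, -0.1325, 0.1758]
orientation: [-180.0, 0.1, -169.1]
force: [2.4, -0.3, 0.0]
opening: 0.0393
gripper_force: 0.0
```

```bash
python3 - <<'E'
from h import *
w=ctrl.snapshot("side");s=ctrl.snapshot("top");o=ctrl.get_obs();p=o["tool_pos"];print(o["clock"],p,o["joint_pos"].round(1))
for n,q in(("top",s),("side",w)):
    h=cv2.cvtColor(q["img"],cv2.COLOR_RGB2HSV); H,S,V=[h[...,i].astype(int) for i in range(3)]
    print(n,[(c.round(1),onz(q,c,.005).round(4),st) for c,st in blobs((H>12)&(H<28)&(S>75)&(V>70),30) if c[1]>180 and 240<c[0]<320])
a=cv2.resize(s["img"][150:250,200:330],None,fx=3,fy=3,interpolation=2);b=cv2.resize(w["img"][150:250,210:340],None,fx=3,fy=3,interpolation=2)
cv2.imwrite("pics/f1.png",np.hstack([a,b])[:,:,::-1])
E
```

```text
9.1833 [ 0.45911997 -0.13257335  0.18067105] [  7.7   3.4 -27.9   0.1 -57.9 -86.8]
top [(array([263. , 220.2]), array([ 0.5789, -0.0967,  0.005 ]), array([255, 218,  17,   6,  40], dtype=int32)), (array([283.9, 227.5]), array([ 0.561 , -0.1505,  0.005 ]), array([271, 220,  27,  18,  82], dtype=int32)), (array([302.1, 246.7]), array([ 0.5128, -0.1972,  0.005 ]), array([298, 239,   9,  16,  39], dtype=int32)), (array([301.9, 280.5]), array([ 0.4285, -0.1974,  0.005 ]), array([296, 270,  13,  22,  43], dtype=int32)), (array([267. , 307.7]), array([ 0.3607, -0.1119,  0.005 ]), array([254, 302,  30,   9,  66], dtype=int32))]
side [(array([255.3, 235.6]), array([ 0.5475, -0.1224,  0.005 ]), array([244, 229,  24,  14, 256], dtype=int32))]
```

View pics/f1.png

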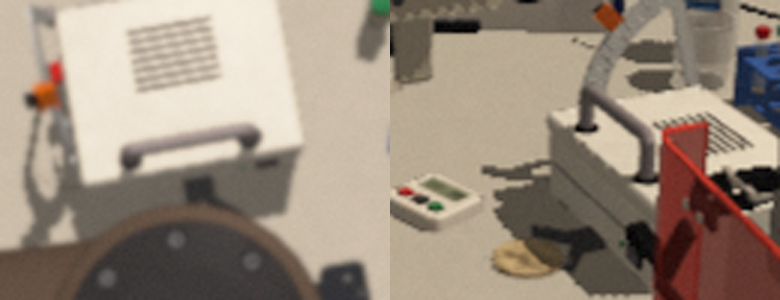

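The side view shows the dish in the V at (255,236). Corrected for bias, that's (0.549,-0.114), which is the spot. The lid is shut, with the clip at about (282,155). Next: turn the tool 90° and go over the handle.

Converted, -2 cm / 60 = -0.0333, -1.5 cm / 60 = -0.025, -54 degrees / 90 = -0.6.

send_rows(plan=[[[0, 0, -0.0083, 0, 0, -0.0556], [0, 0, -0.0167, 0, 0, -0.1333], [0, 0, -0.025, 0, 0, -0.2111], [0, 0, -0.0333, 0, 0, -0.2889], [0, 0, -0.0333, 0, 0, -0.3667], [0, 0, -0.0333, 0, 0, -0.4444], [0, 0, -0.0333, 0, 0, -0.5222], [0, 0, -0.0333, 0, 0, -0.6]]], fingers=0.6)

```text
clock: 9.85
tool_pos: [0.4552, -0.1323, 0.1938]
orientation: [-179.9, 0.1, -114.8]
force: [-1.3, 0.4, 1.0]
opening: 0.0523
gripper_force: 0.0
```

Converted, -36 degrees / 90 = -0.4.

send_rows(plan=[[[0, 0, 0, 0, 0, -0.0778], [0, 0, 0, 0, 0, -0.1556], [0, 0, 0, 0, 0, -0.2333], [0, 0, 0, 0, 0, -0.3111], [0, 0, 0, 0, 0, -0.3778], [0, 0, 0, 0, 0, -0.4], [0, 0, 0, 0, 0, -0.4], [0, 0, 0, 0, 0, -0.4]]])

```text
clock: 10.52
tool_pos: [0.455, -0.1324, 0.1937]
orientation: [-179.9, -0.0, -79.2]
force: [-0.2, 0.4, 0.3]
opening: 0.0525
gripper_force: 0.0
```

Converted, -17 cm / 60 = -0.2833, -15.5 cm / 60 = -0.2583.

send_rows(plan=[[[0, -0.0167, 0, 0, 0, 0], [0, -0.0583, 0, 0, 0, 0], [0, -0.1083, 0, 0, 0, 0], [0, -0.1583, 0, 0, 0, 0], [0, -0.2083, 0, 0, 0, 0], [0, -0.2583, 0, 0, 0, 0], [0, -0.2833, 0, 0, 0, 0], [0, -0.2833, 0, 0, 0, 0]]])

```text
clock: 11.18
tool_pos: [0.625, -0.0996, 0.1921]
orientation: [180.0, -0.0, -79.1]
force: [0.2, 0.5, -0.6]
opening: 0.0525
gripper_force: 0.0
```

Converted, 10 cm / 60 = 0.1667, 9 cm / 60 = 0.15.

send_rows(plan=[[[0, 0, 0.025, 0, 0, 0], [0, 0, 0.0583, 0, 0, 0], [0, 0, 0.0917, 0, 0, 0], [0, 0, 0.125, 0, 0, 0], [0, 0, 0.15, 0, 0, 0], [0, 0, 0.1667, 0, 0, 0], [0, 0, 0.1667, 0, 0, 0], [0, 0, 0.1667, 0, 0, 0]]])

```text
clock: 11.85
tool_pos: [0.6218, -0.1004, 0.0936]
orientation: [180.0, -0.0, -79.1]
force: [0.6, 0.0, -0.4]
opening: 0.0527
gripper_force: 0.0
```

send_rows(plan=[[[0, 0, 0, 0, 0, 0], [0, 0, 0, 0, 0, 0], [0, 0, 0, 0, 0, 0], [0, 0, 0, 0, 0, 0], [0, 0, 0, 0, 0, 0], [0, 0, 0, 0, 0, 0], [0, 0, 0, 0, 0, 0], [0, 0, 0, 0, 0, 0]]], fingers=0.1)

```text
clock: 12.52
tool_pos: [0.6211, -0.1005, 0.0936]
orientation: [179.9, 0.0, -79.1]
force: [-3.1, 0.4, 1.6]
opening: 0.0108
gripper_force: 30.0
```

```bash
python3 - <<'E'
from h import *
w=ctrl.snapshot("side");o=ctrl.get_obs();p=o["tool_pos"];print(o["clock"],p,o["orientation"],o["opening"],o["gripper_force"],o["force"],o["joint_pos"].round(1))
# handle arc: tool shift for lid angle th from shut; box yaw ~ tool frame (y tool = -box x, z down)
for th in(.1,.2,.3,.4,.5,.6,.7,.8,.9):
    x=-.132*np.cos(th)+.05*np.sin(th);z=.132*np.sin(th)+.05*np.cos(th); print(th,"ty",round(-100*(x+.132),2),"tz",round(-100*(z-.05),2))
s=ctrl.snapshot("top");R=cv2.Rodrigues(np.array([0,0,np.radians(-10.9)]))[0][:2,:2]
for n,px in(("pointer red centre",(218.3,173.9)),):print(n,R@(onz(s,px,.07)[:2]-[.683,-.0885]))
E
```

```text
12.5667 [ 0.62105559 -0.10046671  0.09358109] [ 1.79930147e+02  2.87367176e-03 -7.91111482e+01] 0.010973775159739525 29.996564984321594 [-2.72862883 -0.54732064  2.80398703] [  8.6  22.7 -14.8  -0.  -52.6   2.3]
0.1 ty -0.57 tz -1.29
0.2 ty -1.26 tz -2.52
0.3 ty -2.07 tz -3.68
0.4 ty -2.99 tz -4.75
0.5 ty -4.01 tz -5.72
0.6 ty -5.13 tz -6.58
0.7 ty -6.33 tz -7.33
0.8 ty -7.59 tz -7.95
0.9 ty -8.91 tz -8.45
pointer red centre [0.01840076 0.09823537]
```

Converted, -4.75 cm / 60 = -0.0792, -4.2 cm / 60 = -0.07.

send_rows(plan=[[[0, -0.0033, -0.0083, 0, 0, 0], [0, -0.0095, -0.0215, 0, 0, 0], [0, -0.015, -0.0317, 0, 0, 0], [0, -0.021, -0.042, 0, 0, 0], [0, -0.0275, -0.0517, 0, 0, 0], [0, -0.0345, -0.0613, 0, 0, 0], [0, -0.0417, -0.07, 0, 0, 0], [0, -0.0498, -0.0792, 0, 0, 0]]])

```text
clock: 13.28
tool_pos: [0.6481, -0.095, 0.1407]
orientation: [179.6, 0.1, -79.2]
force: [-10.1, -1.8, -1.9]
opening: 0.0113
gripper_force: 30.0
```

Converted, -3.34 cm / 60 = -0.0557, -2.73 cm / 60 = -0.0455.

send_rows(plan=[[[0, -0.0083, -0.0083, 0, 0, 0], [0, -0.017, -0.0162, 0, 0, 0], [0, -0.0262, -0.0237, 0, 0, 0], [0, -0.0357, -0.0305, 0, 0, 0], [0, -0.0455, -0.037, 0, 0, 0], [0, -0.0557, -0.043, 0, 0, 0], [0, -0.0557, -0.043, 0, 0, 0], [0, -0.0557, -0.043, 0, 0, 0]]])

```text
clock: 13.95
tool_pos: [0.6806, -0.0886, 0.1692]
orientation: [179.7, 0.0, -79.1]
force: [-18.8, 2.1, 14.4]
opening: 0.011
gripper_force: 30.0
```

```bash
python3 - <<'E'
from h import *
w=ctrl.snapshot("side");s=ctrl.snapshot("top");o=ctrl.get_obs();p=o["tool_pos"];print(o["clock"],p,o["orientation"],o["opening"],o["force"])
for n,q in(("top",s),("side",w)):
    h=cv2.cvtColor(q["img"],cv2.COLOR_RGB2HSV); H,S,V=[h[...,i].astype(int) for i in range(3)]
    for nm,m in(("red",((H<5)|(H>172))&(S>140)&(V>70)),("orange",(H>=5)&(H<16)&(S>150)&(V>100))):
        print(n,nm,[(c.round(1).tolist(),st.tolist()) for c,st in blobs(m,5) if 195<c[0]<330 and 120<c[1]<250])
b=cv2.resize(w["img"][130:215,245:345],None,fx=4,fy=4,interpolation=2);a=cv2.resize(s["img"][130:215,195:295],None,fx=4,fy=4,interpolation=2)
cv2.imwrite("pics/g1.png",np.hstack([a,b])[:,:,::-1])
E
```

```text
14.05 [ 0.6804227  -0.08866222  0.16903752] [ 1.79661476e+02  3.01702092e-02 -7.91086277e+01] 0.010690360882740847 [-19.26166633   1.66009331  14.39596657]
top red [([215.2, 164.9], [214, 163, 3, 5, 12])]
top orange [([214.1, 181.1], [211, 178, 7, 8, 39])]
side red [([215.0, 213.5], [213, 213, 5, 2, 8])]
side orange [([295.7, 205.7], [290, 202, 10, 9, 54])]
```

View pics/g1.png

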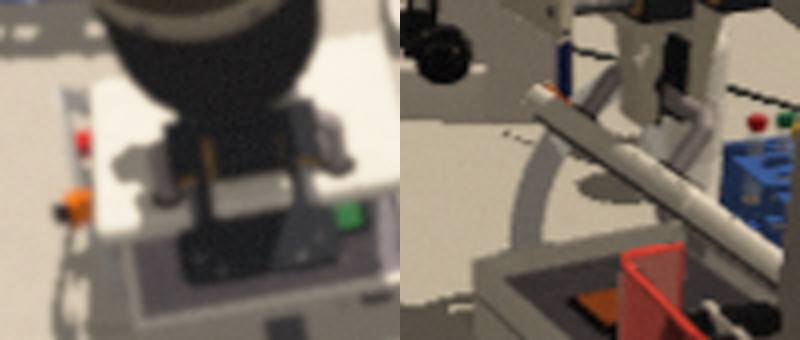

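The right half (side view) shows the lid raised, with the clip now hidden behind the lid's flank. The left half (top view) shows the red pointer's inner part at about (215,165) and the clip at (214,181). The clip's angle can come from the earlier side view, after correcting for the offset seen on known box features.

```bash
python3 - <<'E'
from h import *
from scipy.optimize import least_squares,brentq
w=ctrl.snapshot("side");s=ctrl.snapshot("top")
yaw=np.radians(10.9);R=np.eye(3);R[:2,:2]=[[np.cos(yaw),-np.sin(yaw)],[np.sin(yaw),np.cos(yaw)]]
for O in(np.array([.683,-.0885,0]),np.array([.681,-.0885,0]),np.array([.685,-.0885,0])):
    H=O+R@[.07,0,.062]
    for yb in(.098,.103):
        for d in((0,0),(-.8,2.2),(0,3)):
            o,dr=ray(w,np.array([282.4,155.2])-d); n=R[:,1]; t=(yb-n@(o-O))/(n@dr); q=R.T@(o+t*dr-H)
            print(O[0],yb,d,"side: r",round(np.hypot(q[0],q[2]),4),"ang",round(np.arctan2(q[2],-q[0]),3),end=" | ")
        for rho in(.118,.122,.126):
            f=lambda b: proj(s,H+R@[-rho*np.cos(b),yb,rho*np.sin(b)])[0][1]-181.1
            print("top",rho,round(brentq(f,.2,1.4),3),end=" ")
        print()
o=ctrl.get_obs();print(o["clock"],o["tool_pos"],o["force"])
E
```

```text
0.683 0.098 (0, 0) side: r 0.1225 ang 0.749 | 0.683 0.098 (-0.8, 2.2) side: r 0.1248 ang 0.791 | 0.683 0.098 (0, 3) side: r 0.1281 ang 0.791 | top 0.118 0.746 top 0.122 0.768 top 0.126 0.788 
0.683 0.103 (0, 0) side: r 0.1191 ang 0.751 | 0.683 0.103 (-0.8, 2.2) side: r 0.1214 ang 0.795 | 0.683 0.103 (0, 3) side: r 0.1247 ang 0.795 | top 0.118 0.755 top 0.122 0.776 top 0.126 0.796 
0.681 0.098 (0, 0) side: r 0.1208 ang 0.76 | 0.681 0.098 (-0.8, 2.2) side: r 0.1232 ang 0.803 | 0.681 0.098 (0, 3) side: r 0.1264 ang 0.803 | top 0.118 0.766 top 0.122 0.787 top 0.126 0.807 
0.681 0.103 (0, 0) side: r 0.1174 ang 0.763 | 0.681 0.103 (-0.8, 2.2) side: r 0.1198 ang 0.807 | 0.681 0.103 (0, 3) side: r 0.1231 ang 0.807 | top 0.118 0.775 top 0.122 0.796 top 0.126 0.815 
0.685 0.098 (0, 0) side: r 0.1242 ang 0.738 | 0.685 0.098 (-0.8, 2.2) side: r 0.1264 ang 0.78 | 0.685 0.098 (0, 3) side: r 0.1297 ang 0.78 | top 0.118 0.726 top 0.122 0.749 top 0.126 0.77 
0.685 0.103 (0, 0) side: r 0.1208 ang 0.74 | 0.685 0.103 (-0.8, 2.2) side: r 0.1231 ang 0.783 | 0.685 0.103 (0, 3) side: r 0.1264 ang 0.784 | top 0.118 0.734 top 0.122 0.757 top 0.126 0.778 
14.15 [ 0.68038807 -0.08866874  0.16902657] [-19.00168378   2.16418467  13.96797936]
```

Index ≈ 0.78 rad. Next, relieve the radial push and tilt the tool along with the lid about the bar.

Converted, 0.91 cm / 60 = 0.0152, 0.7 cm / 60 = 0.0117, -20 degrees / 90 = -0.2222.

send_rows(plan=[[[0, 0.0038, -0.0025, -0.0556, 0, 0], [0, 0.0077, -0.0045, -0.1111, 0, 0], [0, 0.0117, -0.0065, -0.1667, 0, 0], [0, 0.0152, -0.008, -0.2222, 0, 0], [0, 0.0152, -0.008, -0.2222, 0, 0], [0, 0.0152, -0.008, -0.2222, 0, 0]]])

```text
clock: 14.65
tool_pos: [0.6739, -0.0898, 0.1703]
orientation: [159.6, 0.0, -79.1]
force: [-7.2, 0.1, -3.4]
opening: 0.011
gripper_force: 30.0
```

```bash
cat >> h.py <<'E'
def lidangle(O=(.683,-.0885)):
    from scipy.spatial.transform import Rotation as Ro
    o=ctrl.get_obs();R=Ro.from_euler("xyz",o["orientation"],degrees=True).as_matrix()
    b=o["tool_pos"]-.019*R[:,2]; B=Ro.from_euler("z",10.9,degrees=True).as_matrix()
    q=B.T@(b-np.r_[O,0])-[.07,0,.062]; f=B.T@o["force"]
    return o["clock"],q.round(4),"r",round(np.hypot(q[0],q[2]),4),"ang",round(np.arctan2(q[2],-q[0])-np.arctan2(50,132),3),"F",f.round(1),o["orientation"].round(1)
E
python3 -c "
from h import *
print(lidangle())"
```

```text
(14.65, array([-0.0726,  0.0005,  0.1261]), 'r', np.float64(0.1455), 'ang', np.float64(0.686), 'F', array([-7. ,  1.5, -3.4]), array([159.6,   0. , -79.1]))
```

Converted, -1.04 cm / 60 = -0.0173, -0.95 cm / 60 = -0.0158.

send_rows(plan=[[[0, -0.004, -0.0043, 0, 0, 0], [0, -0.008, -0.0087, 0, 0, 0], [0, -0.012, -0.013, 0, 0, 0], [0, -0.0158, -0.0173, 0, 0, 0], [0, -0.0158, -0.0173, 0, 0, 0], [0, -0.0158, -0.0173, 0, 0, 0]]])

```text
clock: 15.15
tool_pos: [0.686, -0.0873, 0.1773]
orientation: [159.8, 0.1, -79.1]
force: [-7.0, -0.7, -7.1]
opening: 0.0109
gripper_force: 30.0
```

```bash
python3 - <<'E'
from h import *
print(lidangle())
w=ctrl.snapshot("side");s=ctrl.snapshot("top")
yaw=np.radians(10.9);R=np.eye(3);R[:2,:2]=[[np.cos(yaw),-np.sin(yaw)],[np.sin(yaw),np.cos(yaw)]];H=np.array([.683,-.0885,0])+R@[.07,0,.062]
def L(p,th): return H+R@[p[0]*np.cos(th)+p[2]*np.sin(th),p[1],-p[0]*np.sin(th)+p[2]*np.cos(th)]
for th in(.7,.75,.8,.85):
    print(th,"FLtop",*[proj(q,L((-.148,.091,.016),th))[0].round(1) for q in(s,w)],"FRtop",*[proj(q,L((-.148,-.091,.016),th))[0].round(1) for q in(s,w)],"FRbot",proj(w,L((-.148,-.091,0),th))[0].round(1),"red52",proj(s,L((-.052,.098,0),th))[0].round(1),"tip",proj(s,L((-.109,.098,0),th))[0].round(1),"mark",proj(s,L((-.1125,.1,0),th))[0].round(1))
h=cv2.cvtColor(s["img"],cv2.COLOR_RGB2HSV); Hh,S,V=[h[...,i].astype(int) for i in range(3)]
for nm,m in(("red",((Hh<5)|(Hh>172))&(S>120)&(V>60)),("orange",(Hh>=5)&(Hh<16)&(S>150)&(V>90))): print(nm,[(c.round(1).tolist(),st.tolist()) for c,st in blobs(m,4) if 200<c[0]<225 and 140<c[1]<210])
a=cv2.resize(s["img"][140:220,200:250],None,fx=7,fy=7,interpolation=2);b=cv2.resize(w["img"][130:220,245:345],(450*10//9,560*405//450),interpolation=2)
b=cv2.resize(w["img"][128:208,255:315],None,fx=7,fy=7,interpolation=2);cv2.imwrite("pics/i1.png",np.hstack([a,b])[:,:,::-1])
E
```

```text
(15.15, array([-0.0603,  0.0006,  0.1331]), 'r', np.float64(0.1461), 'ang', np.float64(0.783), 'F', array([-7. ,  0.7, -7.1]), array([ 1.598e+02,  1.000e-01, -7.910e+01]))
0.7 FLtop [217.7 184.9] [279.2 147.3] FRtop [299.7 170.7] [319.9 174.2] FRbot [315.2 180.5] red52 [215.9 166.5] tip [216.1 180.7] mark [215.2 181.7]
0.75 FLtop [217.  181.9] [281.3 145. ] FRtop [299.4 167.7] [322.3 171.5] FRbot [317.4 177.6] red52 [215.7 165.6] tip [215.5 178.7] mark [214.7 179.7]
0.8 FLtop [216.2 178.9] [283.5 142.8] FRtop [299.  164.6] [324.9 168.9] FRbot [319.7 174.8] red52 [215.4 164.7] tip [215.  176.7] mark [214.1 177.7]
0.85 FLtop [215.4 175.8] [285.8 140.7] FRtop [298.5 161.4] [327.5 166.5] FRbot [322.2 172.2] red52 [215.2 163.7] tip [214.5 174.6] mark [213.5 175.5]
red [([215.0, 163.7], [214, 162, 3, 5, 13])]
orange [([214.0, 181.1], [211, 178, 6, 8, 36])]
```

View pics/i1.png

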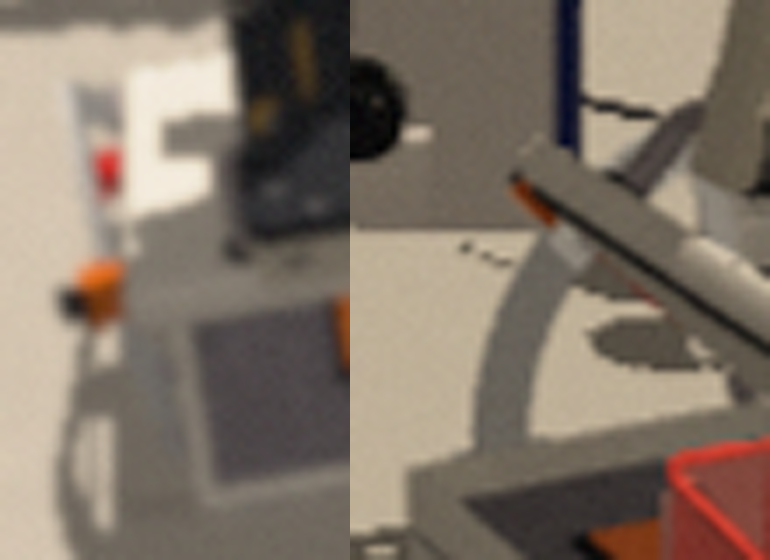

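The right half (side view) shows the lid's FL top corner at px (281.4,148) and its bottom corner at (278.6,153.4). The clip peeks out just below that corner, and the red pointer runs toward it. The left half (top view) shows the clip at (214,181). A direct comparison follows.

```bash
python3 - <<'E'
from h import *
from scipy.optimize import least_squares
w=ctrl.snapshot("side");s=ctrl.snapshot("top");print(lidangle())
yaw=np.radians(10.9);R=np.eye(3);R[:2,:2]=[[np.cos(yaw),-np.sin(yaw)],[np.sin(yaw),np.cos(yaw)]]
def L(p,th,O): return O+R@[.07,0,.062]+R@[p[0]*np.cos(th)+p[2]*np.sin(th),p[1],-p[0]*np.sin(th)+p[2]*np.cos(th)]
shut=[((-.148,.091,.016),(262.2,189.)),((0,.091,.016),(311.6,179.)),((-.132,.043,.050),(275.8,179.8)),((-.132,-.043,.05),(295,194))]
for ox in(.681,.683,.685):
    O=np.array([ox,-.0885,0])
    off=np.mean([np.array(o)-proj(w,L(p,0,O))[0] for p,o in shut],0)
    f=lambda v:np.ravel([proj(w,L((-.148,.091,z),v[0],O))[0]+off-o for z,o in((.016,(281.4,148.)),(0,(278.6,153.4)))])
    g=lambda v:np.ravel([proj(w,L((-v[1],y,0),v[0],O))[0]+off-o for y,o in((.101,(282.4,155.2)),)])
    a=least_squares(f,[.75]);b=least_squares(g,[.75,.12])
    print(ox,off.round(2),"lid",a.x.round(3),a.fun.round(1),"clip",b.x.round(3))
h=cv2.cvtColor(w["img"],cv2.COLOR_RGB2HSV); Hh,S,V=[h[...,i].astype(int) for i in range(3)]
for nm,m in(("red",((Hh<6)|(Hh>170))&(S>90)&(V>60)),("orange",(Hh>=4)&(Hh<16)&(S>150)&(V>90))): print(nm,[(c.round(1).tolist(),st.tolist()) for c,st in blobs(m,3) if 270<c[0]<310 and 140<c[1]<185])
E
```

```text
(15.35, array([-0.0604,  0.0006,  0.1331]), 'r', np.float64(0.1462), 'ang', np.float64(0.783), 'F', array([-7.1,  1.7, -6.9]), array([ 1.598e+02,  1.000e-01, -7.910e+01]))
0.681 [0.2  2.03] lid [0.752] [-0.6 -1.1 -2.  -1.2] clip [0.789 0.123]
0.683 [-0.61  2.1 ] lid [0.752] [-0.6 -1.  -2.  -1.2] clip [0.789 0.123]
0.685 [-1.42  2.18] lid [0.753] [-0.6 -1.  -2.  -1.2] clip [0.79  0.123]
red []
orange [([280.4, 156.7], [279, 154, 5, 6, 9])]
```

Lid ≈ 0.75 and index ≈ 0.78, so I'll add 0.03 rad.

Converted, -0.3 cm / 60 = -0.005, -0.15 cm / 60 = -0.0025.

send_rows(plan=[[[0, -0.0025, -0.0025, 0, 0, 0], [0, -0.005, -0.005, 0, 0, 0], [0, -0.005, -0.005, 0, 0, 0], [0, -0.005, -0.005, 0, 0, 0], [0, -0.005, -0.005, 0, 0, 0], [0, -0.005, -0.005, 0, 0, 0]]])

```text
clock: 15.85
tool_pos: [0.6896, -0.0866, 0.1791]
orientation: [159.8, 0.1, -79.1]
force: [-8.0, -0.5, -6.9]
opening: 0.0111
gripper_force: 30.0
```

```bash
python3 - <<'E'
from h import *
print(lidangle())
w=ctrl.snapshot("side");s=ctrl.snapshot("top");print(ctrl.get_obs()["qvel"].round(2))
a=cv2.resize(s["img"][140:220,200:300],None,fx=4,fy=4,interpolation=2)
b=cv2.resize(w["img"][128:208,255:311],None,fx=7,fy=7,interpolation=2)
a=cv2.resize(s["img"][145:257,200:256],None,fx=5,fy=5,interpolation=2);cv2.imwrite("pics/j1.png",np.hstack([a,b])[:,:,::-1]) if a.shape[0]==b.shape[0] else cv2.imwrite("pics/j1.png",b[:,:,::-1])
h=cv2.cvtColor(s["img"],cv2.COLOR_RGB2HSV); H,S,V=[h[...,i].astype(int) for i in range(3)]
print("top dish",[(c.round(1),onz(s,c,.005).round(4),st) for c,st in blobs((H>10)&(H<28)&(S>65)&(V>60),30) if 240<c[0]<300 and 200<c[1]<260])
E
```

```text
(15.85, array([-0.0566,  0.0006,  0.135 ]), 'r', np.float64(0.1464), 'ang', np.float64(0.811), 'F', array([-8. ,  1. , -6.9]), array([ 1.598e+02,  1.000e-01, -7.910e+01]))
[-0.11 -0.02 -0.01 -0.03 -0.04 -0.07]
top dish [(array([269.4, 232. ]), array([ 0.5489, -0.1137,  0.005 ]), array([259, 222,  22,  21, 357], dtype=int32))]
```

View pics/j1.png

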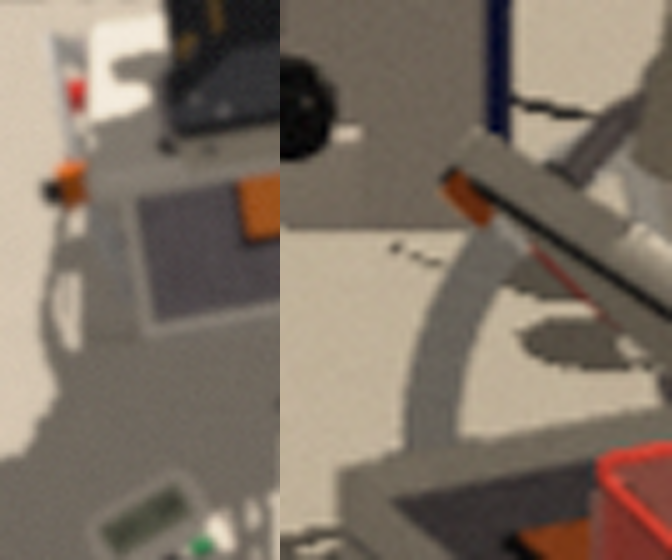

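The side view shows the red pointer running from crop (610,325) to (530,248). Extended, it meets the middle of the clip's inner edge at about (495,209), within roughly 1 px. The top view puts the dish at (0.549,-0.114), which is home.

```bash
python3 -c "
from plant import ctrl
print(ctrl.close_job())"
```

```text
the job is handed in; nothing more can be done
None
```

I handed the job in at about 16 s: the dish was pushed flat against both arms of the V with the lid shut, and the arm is holding the lid steady with its pointer at the index clip (about 0.78 rad, good to about 0.02 rad, estimated from the pictures).

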